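# Stock the red tilt-out bin with brass valve balls

## Task

Pull the red tilt-out bin open to its stop, then pick up the yellow scoop and tip its three brass balls into the red bin. Leave the bin fully open with all three balls in it, and stand the empty yellow scoop upright on the bench.

Things in the scene. Friction and masses are not known exactly. Their poses are not given: they have to be found in the camera images.
- red_front (a joint): the red tilt-out bin, rad: 0 shut, 0.70 at its stop. Hinged at its lower front edge; the top swings out and down towards the robot. Stiff (about 0.35 N m, 3 N at the knob): it stays where it is left; may start slightly ajar. It is one of three alike bins (red, grey, green, 145 mm apart, any order) in housings 140 mm wide, 150 mm deep, grey sides, flat top of the bin colour 190 mm above the bench
- red_front_hinge (a point): middle of the red front's hinge line, at the foot of its outer face, 19 mm above the bench. Axes turn with the front: y along the hinge (level, left), x into the bin, z up along the front. In these axes the bucket is 124 mm wide; front panel 8 mm thick, z 0 to 150 mm; floor 6 mm, x 0 to 100 mm; back wall at x 100, 100 mm high; side walls 5 mm, 126 mm high
- red_front_knob (a point): centre of the black head of the red bin's knob: round, 26 mm in diameter, 20 mm long, axis square to the front, on a 14 mm stem. It lies at x -34, y 0, z 138 mm in the axes of red_front_hinge: 157 mm above the bench when shut, 103 mm when fully open. Best pinched from above, the fingers to its left and right
- red_mouth (a point): fixed point at the middle of the gap that the fully open red bin offers from above, 48 mm in front of the hinge line, 150 mm above the bench; x axis level into the bin, y along the hinge. The gap is 97 mm in x, between the front's top edge (135 mm above the bench) and the housing's top front edge (190 mm), and 114 mm in y inside
- scoop_grip (a point): centre of the black grip bar on top of the yellow scoop, 84 mm above the bench as it stands. x axis to the open nose, z up. Bar 16 mm wide (y), 20 mm high, from 44 mm behind to 28 mm ahead of this point; 46 mm free below it. Scoop 100 mm long, 64 mm wide, walls 34 mm high, 0.12 to 0.2 kg. An alike blue scoop with white balls stands near and is not wanted
- scoop_lip (a point): middle of the yellow scoop's front lip, 56 mm ahead of scoop_grip and 74 mm below it. The flat floor ends in a ramp rising 8 mm (18 degrees) to this lip: the balls stay in while the scoop is carried level and roll out over the lip when the nose is dipped 25 to 45 degrees
- brass_1_center (a point): brass ball of a check valve, 22 mm in diameter, 45 g; this point is its centre. It lies loose in the yellow scoop at the start and rolls freely
- brass_2_center (a point): brass ball of a check valve, 22 mm in diameter, 45 g; this point is its centre. It lies loose in the yellow scoop at the start and rolls freely
- brass_3_center (a point): brass ball of a check valve, 22 mm in diameter, 45 g; this point is its centre. It lies loose in the yellow scoop at the start and rolls freely
There are look-alikes about, which are no part of the job. What is meant by the part that bears scoop_grip is not pink, and is the smaller of those in its own colour.

How it is judged:
By the outcome, as a careful person would: the job done as asked, in the order asked, and still so for the second after the job is handed in, with the robot touching nothing.
It also fails if it takes over 64 s, if anything falls off the work surface, if the arm or the gripper's body presses on something with over 40 N, if the wrist force passes 120 N, or if a joint passes its speed limit or range.

## Robot

A 6-joint arm with a two-finger parallel gripper is mounted at the origin on the work surface. World frame = base frame: x ahead of the robot, y to its left, z up, the work surface at z = 0. Lengths are in mm, angles in rad, forces in N, time in s.
With the tool pointing down it reaches from about 275 to 1000 mm from the base axis. Payload 8.4 kg.
Tool frame: the origin (TCP) lies midway between the tips of the shut fingers; the grasp point (between the pads) lies 19 mm behind it; z points along the fingers, y is the line along which they close (so a half turn about z gives the same grasp; the last joint's range is limited). The gripper opens to 85 mm and grips with 20 to 120 N. Pads are 22 mm wide; open, the fingers measure 114 mm over their backs; the gripper's body (76 mm by 85 mm) begins 54 mm behind the grasp point. The pads swing forward as they close: fully open they stand 13 mm farther back than shut.
Start: joints at [1.189, 0.353, 1.633, -0, 1.155, -0.002], TCP at [231.708, 580.465, 231.281] pointing down, gripper open.
Joint ranges: [-2.63, 2.63], [-0.92, 2.1], [0.06, 2.66], [-1.3, 4.44], [0, 2.69], [-3.02, 3.02]. Speed limits (rad/s): [2.22, 2.22, 2.79, 3.14, 3.14, 3.14].

## Interface

Orientations are given as [roll, pitch, yaw] about the fixed x, y, z axes, in that order (R = Rz(yaw) Ry(pitch) Rx(roll)).
In Python, from rig import telemetry, optics, r gives the robot as it stands.
- The arm moves only by the tool play_rows, never from a script. Its arguments are lists of equal length, an entry for each row: "dp": the shift along the tool's x, y, z in units of 40 mm (1.0 is 40 mm), a list of three; "rot": the turn, a rotation vector about the tool's x, y, z in units of 6 degrees (1.0 is 6 degrees), a list of three. In form: {"dp": [[tx, ty, tz], ...], "rot": [[ax, ay, az], ...]}. A call has 1 to 5 rows; each row is the pose to reach, as a shift and turn from the pose commanded when the call began, along the tool's axes at that moment; what a row does not reach only later rows make up. A row lasts 1/12 s, in which the tool goes at most 41.7 mm and 7.16 degrees, less where a joint would pass 70% of its speed; a pose out of reach is approached as far as the arm can. A call with a gripper value outside its range is refused whole. "fingers" is the opening, from 0 (shut) to 1 (fully open), set as the call begins (left out, the last holds). The fingers move at their own pace and stop on an object; "grip_force" is the grip in N (left out, the last holds). Time passes only in rows, so rows that repeat a pose let the fingers close. It gives the time, the measured TCP pose, the force, the opening and the grip force at its end, in the units of the state.
- telemetry.sense(): the state, without advancing time (a new reading comes with each control period).
- optics.grab_frame(name): name is "scene" or "top" or "wrist"; returns a dict with "color" (384x512x3 uint8, red, green, blue), "mtx" (3x3 intrinsics, pixels), "R" (3x3) and "t" (3): a world point X has camera coordinates R X + t; the wrist camera has in their place "mount" (4x4, takes a point from camera to tool coordinates, whose origin is the TCP and whose axes are the flange's). Camera axes: x right, y down, z forward; pixel columns grow to the right and rows downward; lengths in mm; the calibration is good to about 2 mm. A picture is of the moment at which its call begins: read the wrist's pose just before it. There is no depth.
- r.sign_off(): hands the job in; it is judged then, once.
The state is a dict: "clock": time; "qpos": joint angles; "qvel": joint speeds; "joint_efforts": joint torques, N m; "eef_pos": TCP position; "tcp_rot": TCP orientation; "contact_force": force on the tool from outside, world axes, zero at the start; "wrist_torque": the same for the moment, N m; "opening": opening from 0.0 (shut) to 1.0 (fully open); "grasp_force": force on a finger pad.
Only numpy, scipy, OpenCV 4.12 (cv2) and the standard library are available. Lean on these libraries where they do the work, as an engineer would, in place of code of your own. Each camera call takes 0.05 s, during which the arm holds its last target. There are 200 camera calls.

## Working session

There is one attempt and no reset: what is moved stays moved. The work goes in short steps, Python scripts to look and compute and a tool call to move; the robot and the scene stay as the last step left them, time stands still between calls to the robot, and variables do not carry over. Pictures are saved under pics/ and viewed, at most 10 in all, crops included, and the job is handed in when it is done.

Besides the shell and the picture viewer there is one more tool, called after "Request:" as name(argument=value, ...), one argument or row to a line, values as JSON. play_rows: Moves the arm, as the interface text tells. Its arguments: {"type":"object","properties":{"dp":{"type":"array"},"rot":{"type":"array"},"fingers":{"type":"number"},"grip_force":{"type":"number"}},"required":["dp","rot"]}

```bash
mkdir -p pics; ls; python3 - <<'E'
from rig import telemetry, optics, r
import cv2,numpy as np,pickle
s=telemetry.sense();print({k:np.round(v,3) for k,v in s.items()})
F={n:optics.grab_frame(n) for n in("scene","top")}
pickle.dump(F,open('f0.pkl','wb'))
for n in F:
    f=F[n];print(n,f['mtx'],f['R'],f['t'])
im=np.hstack([F[n]['color'] for n in F])[:,:,::-1]
for n in F: cv2.imwrite(f'pics/{n}0.png',cv2.resize(F[n]['color'][:,:,::-1],(800,600),interpolation=cv2.INTER_CUBIC))
E
```

```text
pics
{'clock': np.float64(0.0), 'qpos': array([ 1.189,  0.354,  1.634,  0.   ,  1.155, -0.002]), 'qvel': array([ 0.002,  0.   ,  0.001, -0.001,  0.001,  0.001]), 'joint_efforts': array([-2.0000e-03, -6.0527e+01, -3.4205e+01, -0.0000e+00,  1.0000e-02,
       -0.0000e+00]), 'eef_pos': array([231.536, 580.015, 230.566]), 'tcp_rot': array([-3.14 , -0.   ,  2.762]), 'contact_force': array([ 0.93 , -0.151, -0.277]), 'wrist_torque': array([-0.019,  0.065, -0.001]), 'grasp_force': np.float64(0.0), 'opening': np.float64(1.005)}
scene [[427.38111846   0.         253.97258383]
 [  0.         427.38111846 193.87332754]
 [  0.           0.           1.        ]] [[ 0.13575749  0.99073304  0.00423743]
 [ 0.85988012 -0.11570046 -0.49721181]
 [-0.4921139   0.07114391 -0.86761884]] [ -76.56666036 -432.40198215 1323.54397698]
top [[443.70265079   0.         251.92531436]
 [  0.         443.70265079 192.45227784]
 [  0.           0.           1.        ]] [[-0.0440129  -0.99902988  0.0014684 ]
 [-0.97862843  0.04281848 -0.20112923]
 [ 0.20087124 -0.0102893  -0.97956361]] [   6.69167287  579.69588458 1167.09183968]
```

View pics/scene0.png

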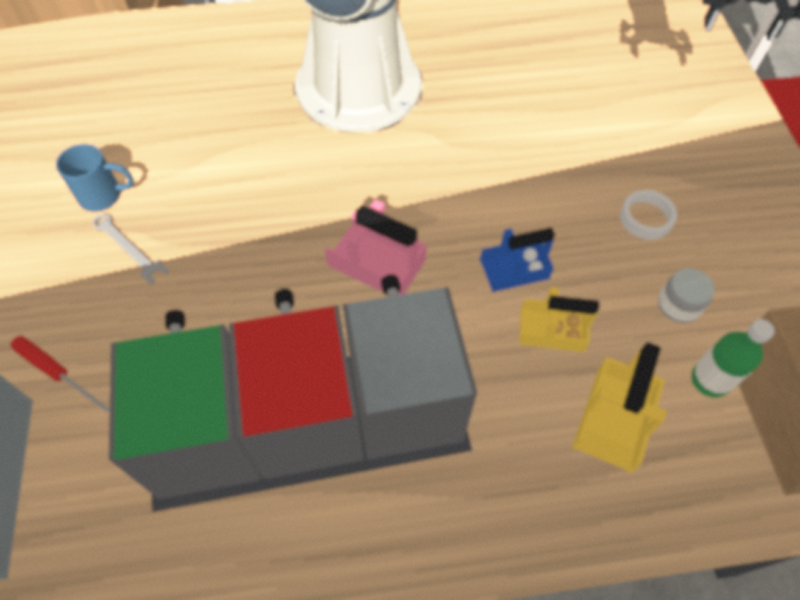

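View pics/top0.png

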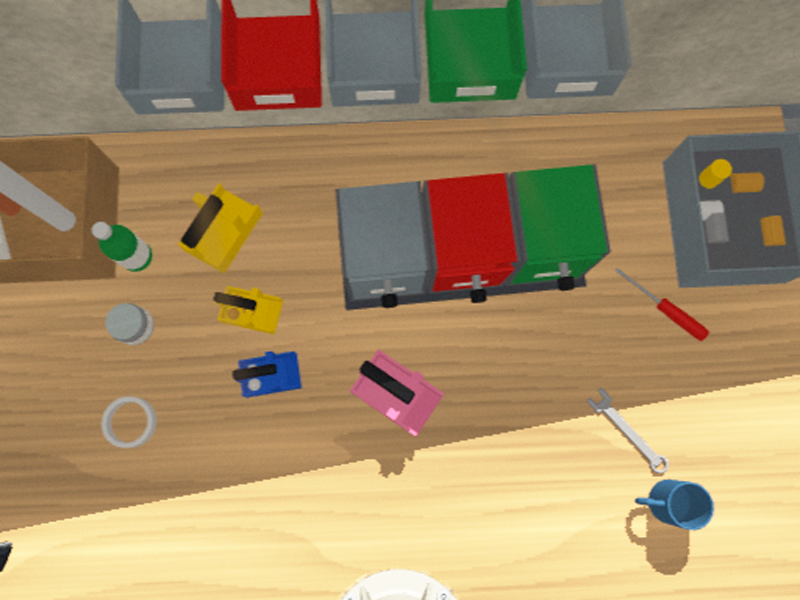

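The red bin is in the middle, with its knob at scene (284,298) and top (478,295). Three other things could be taken for the yellow scoop, which is at top (248,310) and scene (560,325), with its nose towards −y:
- larger yellow scoop: top (220,228)
- blue scoop: top (268,373)
- pink scoop: top (395,390)

I choose the small yellow one.

```bash
cat > h.py <<'E'
import numpy as np,cv2
def tri(fs,ps):
    A=[];b=[]
    for f,p in zip(fs,ps):
        d=f['R'].T@np.linalg.inv(f['mtx'])@[p[0],p[1],1];d/=np.linalg.norm(d);c=-f['R'].T@f['t']
        M=np.eye(3)-np.outer(d,d);A.append(M);b.append(M@c)
    A=np.array(A);b=np.array(b);x=np.linalg.lstsq(A.reshape(-1,3),b.reshape(-1),rcond=None)[0]
    return x,[np.linalg.norm(M@x-v) for M,v in zip(A,b)]
def plane(f,p,z):
    d=f['R'].T@np.linalg.inv(f['mtx'])@[p[0],p[1],1];c=-f['R'].T@f['t'];return c+d*(z-c[2])/d[2]
def blobs(m,amin=15):
    cs,_=cv2.findContours(m.astype(np.uint8),cv2.RETR_EXTERNAL,cv2.CHAIN_APPROX_NONE);o=[]
    for c in cs:
        if cv2.contourArea(c)>=amin: o.append((cv2.contourArea(c),cv2.minAreaRect(c)))
    return o
E
python3 - <<'E'
import pickle,numpy as np,cv2
from h import *
F=pickle.load(open('f0.pkl','rb'))
for n in F:
    c=F[n]['color'];h=cv2.cvtColor(c,cv2.COLOR_RGB2HSV)
    print(n,'black')
    for a,rc in blobs(c.max(2)<50): print(a,np.round(rc[0],1),np.round(rc[1],1),round(rc[2]),np.round(plane(F[n],rc[0],84)),)
    for nm,m in (('red',((h[...,0]<6)|(h[...,0]>174))&(h[...,1]>190)&(h[...,2]>100)),('yel',(h[...,0]>20)&(h[...,0]<30)&(h[...,1]>180)&(h[...,2]>90))):
        print(nm)
        for a,rc in blobs(m,150): print(a,np.round(rc[0],1),np.round(cv2.boxPoints(rc)).tolist(),[np.round(plane(F[n],p,190 if nm=='red' else 34)[:2]).tolist() for p in cv2.boxPoints(rc)])
c=F['top']['color'][150:260,120:220,::-1];d=F['scene']['color'][130:240,300:400,::-1];e=F['top']['color'][105:215,265:365,::-1]
cv2.imwrite('pics/crop.png',cv2.resize(np.hstack([c,d,e]),None,fx=2.6,fy=2.6,interpolation=cv2.INTER_CUBIC))
E
```

```text
scene black
344.0 [410.5 241.4] [ 9.4 42.1] 17 [714. 320.  84.]
47.5 [111.5 203.5] [7. 9.] 90 [ 534. -321.   84.]
148.0 [366.5 194.7] [29.3  6.3] 7 [588. 257.  84.]
40.0 [181.5 189.5] [7. 9.] 90 [ 518. -163.   84.]
38.5 [249.3 180.6] [7.  8.5] 76 [515.  -5.  84.]
131.0 [339.5 152.4] [ 6.1 26.4] 77 [464. 223.  84.]
306.5 [247.  144.7] [38.1  9.7] 24 [412.   3.  84.]
red
187.0 [ 23.4 228.3] [[8.0, 221.0], [12.0, 215.0], [39.0, 235.0], [35.0, 241.0]] [[609.0, -487.0], [596.0, -480.0], [647.0, -423.0], [659.0, -430.0]]
4239.5 [184.5 237.2] [[146.0, 209.0], [212.0, 198.0], [223.0, 266.0], [157.0, 277.0]] [[616.0, -223.0], [609.0, -92.0], [754.0, -84.0], [759.0, -204.0]]
387.0 [500.5  70.5] [[490.0, 51.0], [511.0, 51.0], [511.0, 90.0], [490.0, 90.0]] [[284.0, 631.0], [291.0, 683.0], [415.0, 626.0], [408.0, 577.0]]
yel
top black
31.5 [  1.4 356.9] [ 4.8 14.3] 22 [181. 629.  84.]
90.5 [165.8 237.1] [ 5.9 20. ] 80 [464. 215.  84.]
267.0 [247.3 244.1] [37.7  8.3] 34 [436.  -0.  84.]
54.0 [156.3 193.4] [13.8  5.6] 14 [583. 240.  84.]
70.5 [248.5 192. ] [ 8. 11.] 90 [576.  -9.  84.]
62.5 [305.8 
[... 357 characters left out ...]
31.0, 181.0], [277.0, 186.0]] [[752.0, -74.0], [759.0, -213.0], [573.0, -214.0], [567.0, -80.0]]
3576.5 [172.9  34.3] [[141.0, 0.0], [203.0, -2.0], [205.0, 69.0], [142.0, 70.0]] [[1096.0, 259.0], [1093.0, 90.0], [888.0, 90.0], [890.0, 253.0]]
yel
686.0 [159.  196.6] [[136.0, 205.0], [143.0, 179.0], [182.0, 188.0], [175.0, 214.0]] [[564.0, 306.0], [637.0, 289.0], [605.0, 179.0], [533.0, 197.0]]
1192.0 [141.3 145.7] [[113.0, 157.0], [140.0, 116.0], [169.0, 134.0], [142.0, 176.0]] [[706.0, 373.0], [828.0, 297.0], [767.0, 213.0], [647.0, 290.0]]
230.5 [457.3 110.7] [[444.0, 111.0], [462.0, 99.0], [470.0, 110.0], [452.0, 122.0]] [[802.0, -594.0], [839.0, -652.0], [804.0, -670.0], [767.0, -612.0]]
```

View pics/crop.png

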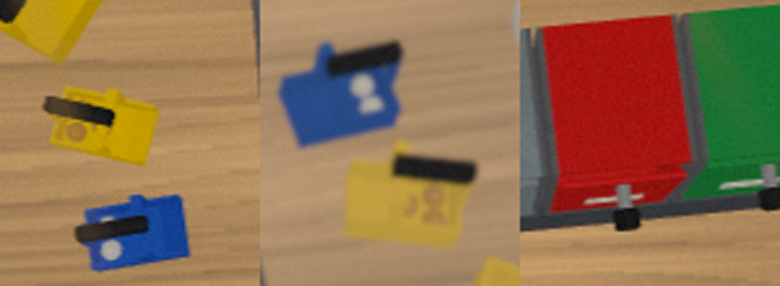

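The crop confirms the choice: the small yellow scoop holds brass balls, its bar is at top (156,193) native, and the red knob is at top (306,189) native. Next I triangulate both.

```bash
python3 - <<'E'
import pickle,numpy as np,cv2
from h import *
F=pickle.load(open('f0.pkl','rb'));fs=[F['scene'],F['top']]
for n,a,b in (('green',(111.5,203.5),(361.5,181)),('red',(181.5,189.5),(305.8,188.7)),('grey',(249.3,180.6),(248.5,192)),('bar',(366.5,194.7),(150.5,192.3)),('pink',(247,144.7),(247.3,244.1)),('blue',(339.5,152.4),(163,237))):
    x,e=tri(fs,(a,b));print(n,np.round(x),np.round(e,1))
# bar ends at z=84 from black mask, looser threshold
for n,roi in (('scene',(340,180,390,206)),('top',(130,180,172,206))):
    f=F[n];x0,y0,x1,y1=roi;m=np.zeros(f['color'].shape[:2],bool);m[y0:y1,x0:x1]=f['color'][y0:y1,x0:x1].max(2)<75
    for a,rc in blobs(m,20):
        b=cv2.boxPoints(rc);print(n,a,rc)
        l=[b[i] for i in range(4)];k=np.linalg.norm(b[0]-b[1])<np.linalg.norm(b[1]-b[2])
        e=[(b[0]+b[1])/2,(b[2]+b[3])/2] if k else [(b[1]+b[2])/2,(b[3]+b[0])/2]
        P=[plane(f,q,84) for q in e];d=P[1]-P[0];print(np.round(P),np.linalg.norm(d),np.degrees(np.arctan2(d[1],d[0])))
E
```

```text
green [ 577. -299.  157.] [0.4 0.4]
red [ 563. -155.  158.] [0.3 0.3]
grey [560. -10. 159.] [0.6 0.6]
bar [587. 257.  82.] [0.7 0.7]
pink [433.   0. 113.] [0.5 0.5]
blue [464. 223.  84.] [0.4 0.4]
scene 180.0 ((366.91510009765625, 194.80686950683594), (30.253902435302734, 7.275592803955078), 6.009006023406982)
[[580. 224.  84.]
 [597. 291.  84.]] 68.4281881219001 75.3233457236214
top 86.0 ((153.73529052734375, 193.058837890625), (18.91777801513672, 6.063390254974365), 14.03624439239502)
[[592. 272.  84.]
 [577. 222.  84.]] 51.73621243623619 -106.66997736523196
```

```bash
cat > g.py <<'E'
import sys,numpy as np
from scipy.spatial.transform import Rotation as Rn
from rig import telemetry
def goal(p,rpy):
    s=telemetry.sense();R0=Rn.from_euler('xyz',s['tcp_rot'])
    R1=Rn.from_euler('xyz',rpy,degrees=True)
    d=R0.inv().apply(np.array(p)-s['eef_pos'])/40;w=(R0.inv()*R1).as_rotvec(degrees=True)/6
    print('t',s['clock'],'pos',np.round(s['eef_pos'],1),'rpy',np.round(np.degrees(s['tcp_rot']),1),'F',np.round(s['contact_force'],1),'op',round(float(s['opening']),2))
    print('dp',np.round(d,2),'rot',np.round(w,2))
if __name__=='__main__':
    a=list(map(float,sys.argv[1:]));goal(a[:3],a[3:])
E
python3 g.py 563 -155 225 180 0 183.4
```

```text
t 0.1 pos [231.6 580.1 230.6] rpy [-179.9    0.   158.2] F [ 0.6 -0.1 -0.3] op 1.0
dp [-14.51 -14.     0.16] rot [-0.01 -0.   -4.19]
```

Request:
play_rows(
  dp=[
    [-0.7,-0.67,0],
    [-1.4,-1.35,0],
    [-2.15,-2.05,0],
    [-2.9,-2.8,0],
    [-3.63,-3.5,0],
  ],
  rot=[
    [0,0,0],
    [0,0,0],
    [0,0,0],
    [0,0,0],
    [0,0,0],
  ],
  fingers=0.7,
)

```text
clock: 0.52
eef_pos: [314.7, 394.6, 230.9]
tcp_rot: [-3.141, -0.0, 2.763]
contact_force: [1.5, 1.0, 0.1]
opening: 0.701
grasp_force: 0.0
```

Request:
play_rows(
  dp=[
    [-0.73,-0.7,0],
    [-1.46,-1.4,0],
    [-2.2,-2.1,0],
    [-2.9,-2.8,0],
    [-3.63,-3.5,0],
  ],
  rot=[
    [0,0,0],
    [0,0,0],
    [0,0,0],
    [0,0,0],
    [0,0,0],
  ],
)

```text
clock: 0.93
eef_pos: [397.7, 210.9, 231.2]
tcp_rot: [-3.142, -0.0, 2.762]
contact_force: [0.1, 0.9, -0.2]
opening: 0.698
grasp_force: 0.0
```

Request:
play_rows(
  dp=[
    [-0.73,-0.7,0],
    [-1.46,-1.4,0],
    [-2.2,-2.1,0],
    [-2.9,-2.8,0],
    [-3.63,-3.5,0],
  ],
  rot=[
    [0,0,0],
    [0,0,0],
    [0,0,0],
    [0,0,0],
    [0,0,0],
  ],
)

```text
clock: 1.35
eef_pos: [480.7, 26.9, 231.2]
tcp_rot: [3.142, -0.0, 2.762]
contact_force: [0.5, 1.1, -0.1]
opening: 0.701
grasp_force: 0.0
```

Request:
play_rows(
  dp=[
    [-0.73,-0.7,0],
    [-1.46,-1.4,0],
    [-2.2,-2.1,0],
    [-2.9,-2.8,0],
    [-3.6,-3.5,0],
  ],
  rot=[
    [0,0,-0.8],
    [0,0,-1.6],
    [0,0,-2.5],
    [0,0,-3.4],
    [0,0,-4.2],
  ],
)

```text
clock: 1.77
eef_pos: [562.6, -156.6, 231.0]
tcp_rot: [3.141, -0.0, -3.077]
contact_force: [0.7, 0.5, 0.3]
opening: 0.698
grasp_force: 0.0
```

```bash
python3 g.py 563 -155 136 180 0 183.4; python3 - <<'E'
from rig import telemetry,optics
import cv2,numpy as np,pickle
s=telemetry.sense();print(np.round(s['qpos'],2))
f=optics.grab_frame('wrist');pickle.dump((s,f),open('w1.pkl','wb'));cv2.imwrite('pics/w1.png',f['color'][:,:,::-1]);print(f['mount'])
E
```

```text
t 1.7667 pos [ 562.6 -156.6  231. ] rpy [ 180.    -0.  -176.3] F [0.7 0.5 0.3] op 0.7
dp [-0.01  0.04  2.37] rot [ 0.   -0.    0.05]
[-0.27  0.29  1.72  0.    1.13 -1.91]
[[-1.36690113e-03 -9.62955623e-01 -2.69656446e-01  6.80785525e+01]
 [ 9.99997795e-01 -1.74616836e-03  1.16661228e-03  4.46366889e-01]
 [-1.59426141e-03 -2.69654257e-01  9.62955887e-01 -1.42507619e+02]
 [ 0.00000000e+00  0.00000000e+00  0.00000000e+00  1.00000000e+00]]
```

View pics/w1.png

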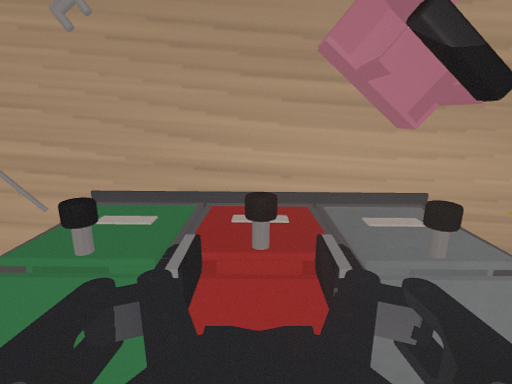

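The knob head is at (261,206), centred between the fingers, so I descend.

Request:
play_rows(
  dp=[
    [0,0.03,0.7],
    [0,0.03,1.5],
    [0,0.03,2.1],
    [0,0.03,2.4],
    [0,0.03,2.4],
  ],
  rot=[
    [0,0,0],
    [0,0,0],
    [0,0,0],
    [0,0,0],
    [0,0,0],
  ],
)

```text
clock: 2.23
eef_pos: [560.3, -152.7, 132.4]
tcp_rot: [3.14, -0.005, -3.082]
contact_force: [-0.9, -0.2, 0.7]
opening: 0.703
grasp_force: 0.0
```

Request:
play_rows(
  dp=[
    [0,0,0],
    [0,0,0],
    [0,0,0],
    [0,0,0],
    [0,0,0],
  ],
  rot=[
    [0,0,0],
    [0,0,0],
    [0,0,0],
    [0,0,0],
    [0,0,0],
  ],
  fingers=0,
  grip_force=40,
)

```text
clock: 2.65
eef_pos: [563.8, -154.5, 137.4]
tcp_rot: [-3.139, 0.004, -3.081]
contact_force: [0.7, -5.6, 1.5]
opening: 0.288
grasp_force: 39.4
```

```bash
python3 - <<'E'
import numpy as np
from rig import telemetry
from scipy.spatial.transform import Rotation as Rn
s=telemetry.sense();print(s['eef_pos'],s['opening'],s['contact_force'],s['grasp_force'])
# arc about hinge; knob-tool rigid; tool x = -bin x, z down. pivot in (binx, up): knob at angle a0 ajar
k0=lambda a:np.array([-34*np.cos(a)-138*np.sin(a),-34*np.sin(a)+138*np.cos(a)])
a0=5.5/138
off=19+3 # tcp beyond knob along tool z
for a in np.arange(.1,.78,.06):
    for f in (1.,):
        d=k0(a)-k0(a0); tilt=f*(a-a0)
        # tool axis leaning: body toward -binx by tilt => tool z=(sin t,-cos t)
        tcp=d+off*(np.array([np.sin(tilt),-np.cos(tilt)])-np.array([0,-1]))
        print(round(a,2),'dp',np.round([-tcp[0]/40,0,-tcp[1]/40],2),'roty',round(np.degrees(tilt)/6,2))
E
```

```text
[ 563.75016452 -154.51457264  137.35661412] 0.2881317819450208 [ 0.72509628 -5.64605551  1.5361248 ] 39.36399221420288
0.1 dp [0.17 0.   0.06] roty 0.57
0.16 dp [0.34 0.   0.14] roty 1.15
0.22 dp [0.5  0.   0.22] roty 1.72
0.28 dp [0.65 0.   0.32] roty 2.29
0.34 dp [0.8  0.   0.42] roty 2.87
0.4 dp [0.95 0.   0.53] roty 3.44
0.46 dp [1.08 0.   0.65] roty 4.01
0.52 dp [1.21 0.   0.78] roty 4.59
0.58 dp [1.33 0.   0.92] roty 5.16
0.64 dp [1.44 0.   1.06] roty 5.73
0.7 dp [1.55 0.   1.21] roty 6.3
0.76 dp [1.64 0.   1.36] roty 6.88
```

Request:
play_rows(
  dp=[
    [0.17,0,0.06],
    [0.34,0,0.14],
    [0.5,0,0.22],
    [0.65,0,0.32],
    [0.65,0,0.32],
  ],
  rot=[
    [0,-0.57,0],
    [0,-1.15,0],
    [0,-1.72,0],
    [0,-2.29,0],
    [0,-2.29,0],
  ],
  grip_force=60,
)

```text
clock: 3.07
eef_pos: [535.7, -156.1, 123.0]
tcp_rot: [-3.139, 0.246, -3.082]
contact_force: [7.4, -6.2, -13.5]
opening: 0.281
grasp_force: 65.2
```

Request:
play_rows(
  dp=[
    [0.17,0,0.06],
    [0.34,0,0.14],
    [0.5,0,0.22],
    [0.65,0,0.32],
    [0.65,0,0.32],
  ],
  rot=[
    [0,-0.57,0],
    [0,-1.15,0],
    [0,-1.72,0],
    [0,-2.29,0],
    [0,-2.29,0],
  ],
)

```text
clock: 3.48
eef_pos: [515.5, -157.5, 105.5]
tcp_rot: [-3.139, 0.485, -3.082]
contact_force: [26.8, 12.8, -24.3]
opening: 0.28
grasp_force: 63.4
```

```bash
python3 g.py 563 -155 136 180 0 183.4
```

```text
t 3.4833 pos [ 515.5 -157.5  105.5] rpy [-179.8   27.8 -176.6] F [ 26.8  12.8 -24.3] op 0.28
dp [-1.41 -0.01 -0.12] rot [-0.03  4.63 -0.  ]
```

Request:
play_rows(
  dp=[
    [0.16,0,0.1],
    [0.33,0,0.18],
    [0.49,0,0.27],
    [0.57,0,0.33],
    [0.57,0,0.33],
  ],
  rot=[
    [0,-0.57,0],
    [0,-1.15,0],
    [0,-1.72,0],
    [0,-2.0,0],
    [0,-2.0,0],
  ],
)

```text
clock: 3.9
eef_pos: [521.5, -139.9, 161.5]
tcp_rot: [-3.135, 0.612, -3.099]
contact_force: [-0.6, -0.0, 1.1]
opening: -0.005
grasp_force: 0.0
```

```bash
python3 g.py 563 -155 136 180 0 183.4
```

```text
t 3.9 pos [ 521.5 -139.9  161.5] rpy [-179.6   35.  -177.6] F [-0.6 -0.   1.1] op -0.0
dp [-0.47 -0.41  1.11] rot [-0.11  5.84 -0.18]
```

The knob slipped out, so I look again.

Request:
play_rows(
  dp=[
    [0,0,-0.5],
    [0,0,-1],
    [0,0,-1.5],
  ],
  rot=[
    [0,0,0],
    [0,0,0],
    [0,0,0],
  ],
  fingers=0.7,
)

```text
clock: 4.15
eef_pos: [485.3, -140.0, 209.0]
tcp_rot: [-3.137, 0.606, -3.099]
contact_force: [-0.3, -0.1, 0.5]
opening: 0.421
grasp_force: 0.0
```

```bash
python3 g.py 488 -159 82 180 0 183.4; python3 - <<'E'
from rig import telemetry,optics
import cv2,numpy as np,pickle
from h import *
F={n:optics.grab_frame(n) for n in("scene","top")};pickle.dump(F,open('f1.pkl','wb'))
a=F['scene']['color'][90:290,60:340,::-1];b=F['top']['color'][90:290,180:400,::-1]
cv2.imwrite('pics/c1.png',cv2.resize(np.hstack([a,b]),None,fx=1.6,fy=1.6,interpolation=cv2.INTER_CUBIC))
E
```

```text
t 4.15 pos [ 485.3 -140.   209. ] rpy [-179.7   34.7 -177.5] F [-0.3 -0.1  0.5] op 0.42
dp [ 1.77 -0.46  2.64] rot [-0.09  5.79 -0.17]
```

View pics/c1.png

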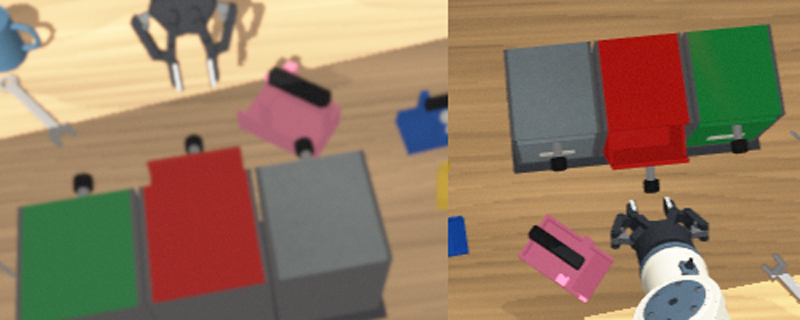

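The bin is partly open, with its knob at about scene (181,180) and top (307,206) native. I measure the knob and regrasp it deeper.

```bash
python3 - <<'E'
import pickle,numpy as np
from h import *
F=pickle.load(open('f1.pkl','rb'));P=[]
for n,q in (('scene',(181,180)),('top',(307,206))):
    bs=blobs(F[n]['color'].max(2)<50,20);b=min(bs,key=lambda b:np.hypot(*(np.array(b[1][0])-q)));print(n,b);P.append(b[1][0])
x,e=tri([F['scene'],F['top']],P);print(x,e)
ux=np.array([np.cos(np.radians(3.4)),np.sin(np.radians(3.4))]);d=(x[:2]-[602.4,-152.5])@ux
print(d,x[2]-19, np.hypot(d,x[2]-19),'a=',np.arctan2(-d,x[2]-19)-np.arctan2(34,138))
E
python3 g.py 515 -156 220 180 20 183.4
```

```text
scene (23.5, ((180.32998657226562, 177.80999755859375), (5.374011993408203, 7.495331764221191), 81.8698959350586))
top (48.5, ((307.0, 205.5), (7.0, 8.0), 90.0))
[ 522.39684889 -157.1934493   140.8909096 ] [np.float64(0.013183012528346572), np.float64(0.013183012528415156)]
-80.14068325305571 121.8909095982502 145.87639615426275 a= 0.3400490314865243
t 4.25 pos [ 486.  -140.6  210.8] rpy [-179.6   35.  -177.5] F [0.  0.4 0.3] op 0.59
dp [-0.71 -0.41  0.22] rot [-0.14  2.49 -0.14]
```

```bash
python3 g.py 500 -158 198 180 20 183.4
```

```text
t 4.25 pos [ 486.  -140.6  210.8] rpy [-179.6   35.  -177.5] F [0.  0.4 0.3] op 0.59
dp [-0.09 -0.45  0.46] rot [-0.14  2.49 -0.14]
```

Request:
play_rows(
  dp=[
    [0,-0.2,0.2],
    [-0.05,-0.45,0.46],
    [-0.09,-0.45,0.46],
    [-0.09,-0.45,0.46],
    [-0.09,-0.45,0.46],
  ],
  rot=[
    [-0.1,1,-0.1],
    [-0.14,2,-0.14],
    [-0.14,2.5,-0.14],
    [-0.14,2.5,-0.14],
    [-0.14,2.5,-0.14],
  ],
)

```text
clock: 4.67
eef_pos: [501.4, -157.1, 194.7]
tcp_rot: [3.138, 0.347, -3.081]
contact_force: [-0.6, 0.3, 0.1]
opening: 0.701
grasp_force: 0.0
```

```bash
python3 g.py 531 -156.5 113 180 20 183.4
```

```text
t 4.6667 pos [ 501.4 -157.1  194.7] rpy [ 179.8   19.9 -176.5] F [-0.6  0.3  0.1] op 0.7
dp [-0.   -0.04  2.17] rot [ 0.04 -0.02  0.01]
```

Request:
play_rows(
  dp=[
    [0,0,0.6],
    [0,0,1.2],
    [0,0,1.7],
    [0,0,2.05],
    [0,0,2.15],
  ],
  rot=[
    [0,0,0],
    [0,0,0],
    [0,0,0],
    [0,0,0],
    [0,0,0],
  ],
)

```text
clock: 5.08
eef_pos: [526.9, -154.7, 111.1]
tcp_rot: [3.136, 0.342, -3.084]
contact_force: [-0.1, -0.4, 0.2]
opening: 0.701
grasp_force: 0.0
```

Request:
play_rows(
  dp=[
    [0,0,0],
    [0,0,0],
    [0,0,0],
    [0,0,0],
    [0,0,0],
  ],
  rot=[
    [0,0,0],
    [0,0,0],
    [0,0,0],
    [0,0,0],
    [0,0,0],
  ],
  fingers=0,
  grip_force=40,
)

```text
clock: 5.5
eef_pos: [529.0, -156.4, 114.9]
tcp_rot: [3.14, 0.346, -3.084]
contact_force: [-4.6, -3.0, 6.0]
opening: 0.287
grasp_force: 39.5
```

Request:
play_rows(
  dp=[
    [0.13,0,0.06],
    [0.26,0,0.12],
    [0.39,0,0.18],
    [0.51,0,0.24],
    [0.51,0,0.24],
  ],
  rot=[
    [0,-0.45,0],
    [0,-0.9,0],
    [0,-1.35,0],
    [0,-1.8,0],
    [0,-1.8,0],
  ],
)

```text
clock: 5.92
eef_pos: [517.1, -157.1, 107.3]
tcp_rot: [3.136, 0.52, -3.103]
contact_force: [25.9, -3.6, -32.6]
opening: 0.283
grasp_force: 43.4
```

```bash
python3 g.py 500 -158 198 180 20 183.4
```

```text
t 5.9167 pos [ 517.1 -157.1  107.3] rpy [ 179.7   29.8 -177.8] F [ 25.9  -3.6 -32.6] op 0.28
dp [-0.76  0.01 -2.18] rot [-0.03  1.64 -0.17]
```

Request:
play_rows(
  dp=[
    [0,0,0],
    [0,0,0],
    [0,0,0],
  ],
  rot=[
    [0,0,0],
    [0,0,0],
    [0,0,0],
  ],
)

```text
clock: 6.17
eef_pos: [517.3, -157.1, 107.3]
tcp_rot: [-3.14, 0.518, -3.088]
contact_force: [10.2, -5.8, -15.3]
opening: 0.281
grasp_force: 45.3
```

```bash
python3 - <<'E'
from rig import telemetry,optics
import cv2,numpy as np
s=telemetry.sense();print({k:np.round(v,2) for k,v in s.items()})
F={n:optics.grab_frame(n) for n in("scene","top","wrist")}
a=F['scene']['color'][90:290,100:300,::-1];b=F['top']['color'][110:310,220:400,::-1]
a=cv2.resize(np.hstack([a,b]),(760,400),interpolation=cv2.INTER_CUBIC)
w=cv2.resize(F['wrist']['color'][:,:,::-1],(260,195))
cv2.imwrite('pics/c2.png',np.vstack([a,np.pad(w,((0,0),(0,500),(0,0)))]))
E
```

```text
{'clock': np.float64(6.17), 'qpos': array([-0.45,  0.26,  2.26,  1.02,  0.28, -3.02]), 'qvel': array([-0., -0., -0., -0.,  0.,  0.]), 'joint_efforts': array([ 1.630e+00, -4.727e+01, -1.859e+01,  8.200e-01,  1.850e+00,
       -2.000e-02]), 'eef_pos': array([ 517.34, -157.1 ,  107.29]), 'tcp_rot': array([-3.14,  0.52, -3.09]), 'contact_force': array([ 10.19,  -5.83, -15.27]), 'wrist_torque': array([-0.9 ,  0.14, -0.54]), 'grasp_force': np.float64(45.26), 'opening': np.float64(0.28)}
```

View pics/c2.png

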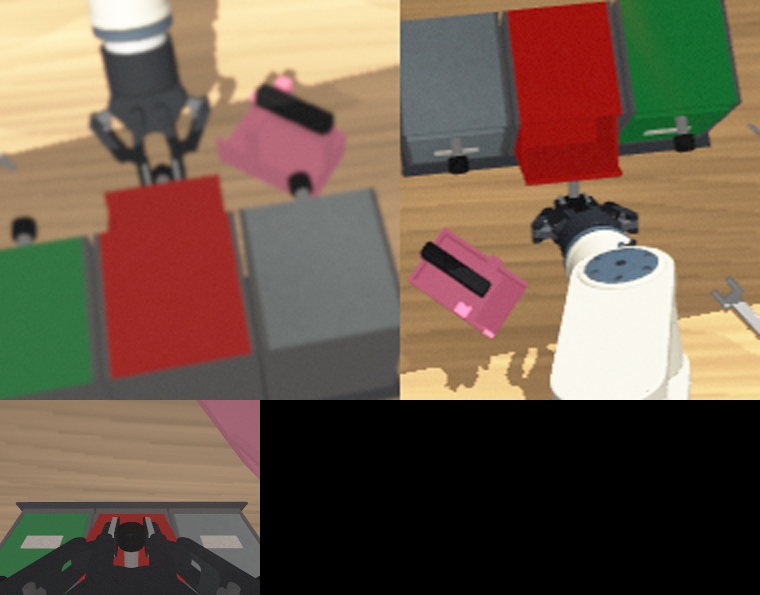

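The wrist picture shows the knob held, but joint 6 has reached its limit (−3.02) because of the tilt. I release, come back to a nearly vertical tool, regrasp, and pull without tilting.

Request:
play_rows(
  dp=[
    [0,0,0],
    [0,0,0],
    [0,0,-0.4],
    [0,0,-1.0],
    [0,0,-1.6],
  ],
  rot=[
    [0,0,0],
    [0,0,0],
    [0,0,0],
    [0,0,0],
    [0,0,0],
  ],
  fingers=0.7,
)

```text
clock: 6.73
eef_pos: [483.6, -156.9, 162.5]
tcp_rot: [3.139, 0.515, -3.088]
contact_force: [0.3, -0.5, 1.3]
opening: 0.7
grasp_force: 0.0
```

```bash
python3 g.py 504 -158 175 180 3 183.4; python3 - <<'E'
from rig import optics
import pickle
pickle.dump({n:optics.grab_frame(n) for n in("scene","top")},open('f2.pkl','wb'))
E
```

```text
t 6.7333 pos [ 483.6 -156.9  162.5] rpy [ 179.8   29.5 -176.9] F [ 0.3 -0.5  1.3] op 0.7
dp [-0.6  -0.06 -0.02] rot [ 0.01  4.42 -0.05]
```

Request:
play_rows(
  dp=[
    [-0.1,0,-0.3],
    [-0.3,0,-0.3],
    [-0.5,-0.03,-0.2],
    [-0.6,-0.06,-0.02],
    [-0.6,-0.06,-0.02],
  ],
  rot=[
    [0,1.1,0],
    [0,2.2,0],
    [0,3.3,0],
    [0,4.4,0],
    [0,4.4,0],
  ],
)

```text
clock: 7.25
eef_pos: [507.4, -159.3, 176.0]
tcp_rot: [-3.14, 0.054, -3.087]
contact_force: [0.5, 0.3, 0.2]
opening: 0.703
grasp_force: 0.0
```

```bash
python3 - <<'E'
import pickle,numpy as np
from h import *
F=pickle.load(open('f2.pkl','rb'));P=[]
for n in F:
    q=F[n]['mtx']@(F[n]['R']@[507,-157,128]+F[n]['t']);q=q[:2]/q[2]
    bs=blobs(F[n]['color'].max(2)<50,15);b=min(bs,key=lambda b:np.hypot(*(np.array(b[1][0])-q)));print(n,q,b);P.append(b[1][0])
print(tri([F['scene'],F['top']],P))
E
python3 g.py 506 -158 106 180 3 183.4
```

```text
scene [180.8996057  175.05017771] (38.0, ((249.3999786376953, 180.3000030517578), (6.646804332733154, 8.626703262329102), 81.8698959350586))
top [306.71674887 212.23749278] (49.5, ((307.0, 211.5), (7.0, 8.0), 90.0))
(array([525.64333822, -81.60021716, 142.5366571 ]), [np.float64(76.3990907890752), np.float64(76.39909078907529)])
t 7.25 pos [ 507.4 -159.3  176. ] rpy [-179.9    3.1 -176.9] F [0.5 0.3 0.2] op 0.7
dp [0.13 0.04 1.75] rot [-0.01  0.01 -0.05]
```

Request:
play_rows(
  dp=[
    [0.02,0.04,0.6],
    [0.02,0.04,1.2],
    [0.02,0.04,1.6],
    [0.02,0.04,1.8],
    [0.02,0.04,1.8],
  ],
  rot=[
    [0,0,0],
    [0,0,0],
    [0,0,0],
    [0,0,0],
    [0,0,0],
  ],
)

```text
clock: 7.67
eef_pos: [507.2, -155.7, 100.9]
tcp_rot: [3.138, 0.053, -3.086]
contact_force: [-0.4, -0.5, 0.1]
opening: 0.699
grasp_force: 0.0
```

Request:
play_rows(
  dp=[
    [0,0,0],
    [0,0,0],
    [0,0,0],
    [0,0,0],
    [0,0,0],
  ],
  rot=[
    [0,0,0],
    [0,0,0],
    [0,0,0],
    [0,0,0],
    [0,0,0],
  ],
  fingers=0,
  grip_force=35,
)

```text
clock: 8.08
eef_pos: [509.1, -157.6, 104.3]
tcp_rot: [3.141, 0.058, -3.087]
contact_force: [-2.1, -4.9, 4.7]
opening: 0.29
grasp_force: 34.5
```

```bash
python3 g.py 486 -159 80 180 8 183.4
```

```text
t 8.0833 pos [ 509.1 -157.6  104.3] rpy [ 180.     3.3 -176.9] F [-2.1 -4.9  4.7] op 0.29
dp [ 0.61 -0.    0.57] rot [-0.   -0.78 -0.04]
```

Request:
play_rows(
  dp=[
    [0.16,0,0.13],
    [0.32,0,0.28],
    [0.47,0,0.42],
    [0.6,0,0.58],
    [0.66,0,0.66],
  ],
  rot=[
    [0,0,0],
    [0,0,0],
    [0,0,0],
    [0,0,0],
    [0,0,0],
  ],
)

```text
clock: 8.5
eef_pos: [488.4, -159.0, 78.8]
tcp_rot: [-3.141, 0.067, -3.088]
contact_force: [5.5, 10.1, 43.6]
opening: 0.293
grasp_force: 38.1
```

Request:
play_rows(
  dp=[
    [0,0,0],
    [0,0,0],
    [0,0,0],
  ],
  rot=[
    [0,0,0],
    [0,0,0],
    [0,0,0],
  ],
)

```text
clock: 8.75
eef_pos: [488.3, -158.9, 78.6]
tcp_rot: [-3.141, 0.066, -3.088]
contact_force: [5.4, 2.6, 25.9]
opening: 0.292
grasp_force: 36.5
```

The knob is at about (488, −159, 102), which is the stop. I release it.

Request:
play_rows(
  dp=[
    [0,0,0],
    [0,0,0],
    [0.1,0,-0.5],
    [0.2,0,-1.2],
    [0.3,0,-2.0],
  ],
  rot=[
    [0,0,0],
    [0,0,0],
    [0,0,0],
    [0,0,0],
    [0,0,0],
  ],
  fingers=0.7,
)

```text
clock: 9.17
eef_pos: [464.7, -158.2, 153.4]
tcp_rot: [3.138, 0.051, -3.087]
contact_force: [0.5, -0.3, 0.4]
opening: 0.698
grasp_force: 0.0
```

Request:
play_rows(
  dp=[
    [0,0.3,-0.6],
    [0,1.0,-1.2],
    [0,1.9,-1.5],
    [0,2.9,-1.5],
    [0,3.8,-1.5],
  ],
  rot=[
    [0,0,0],
    [0,0,0],
    [0,0,0],
    [0,0,0],
    [0,0,0],
  ],
)

```text
clock: 9.58
eef_pos: [454.6, -6.0, 215.1]
tcp_rot: [3.139, 0.056, -3.088]
contact_force: [0.4, -0.8, -0.4]
opening: 0.697
grasp_force: 0.0
```

```bash
python3 g.py 586 249 190 180 0 75.3;  python3 - <<'E'
import numpy as np
from rig import optics
import pickle
from h import *
F={n:optics.grab_frame(n) for n in("scene","top")}
P=[]
for n in F:
    q=F[n]['mtx']@(F[n]['R']@[487.7,-159.3,103]+F[n]['t']);q=q[:2]/q[2]
    bs=blobs(F[n]['color'].max(2)<50,15);b=min(bs,key=lambda b:np.hypot(*(np.array(b[1][0])-q)));print(n,q,b[1][0]);P.append(b[1][0])
print(tri([F['scene'],F['top']],P))
E
```

```text
t 9.5833 pos [454.6  -6.  215.1] rpy [ 179.9    3.2 -176.9] F [ 0.4 -0.8 -0.4] op 0.7
dp [-3.58  6.19  0.85] rot [ 0.52  0.35 17.95]
scene [181.02997327 173.94878286] (249.3999786376953, 180.3000030517578)
top [306.93073719 220.95210564] (307.0, 220.0)
(array([508.42093679, -81.55871205, 116.33088839]), [np.float64(78.57352962062437), np.float64(78.57352962062447)])
```

Request:
play_rows(
  dp=[
    [-0.4,0.7,0],
    [-0.9,1.5,0],
    [-1.4,2.4,0],
    [-1.9,3.3,0],
    [-2.4,4.1,0],
  ],
  rot=[
    [0,0,1.1],
    [0,0,2.3],
    [0,0,3.5],
    [0,0,4.7],
    [0,0,5.8],
  ],
)

```text
clock: 10.1
eef_pos: [540.2, 159.6, 219.4]
tcp_rot: [3.11, 0.044, 2.599]
contact_force: [0.9, -1.4, 0.2]
opening: 0.7
grasp_force: 0.0
```

Request:
play_rows(
  dp=[
    [0,0,0],
    [0,0,0],
    [0,0,0],
    [0,0,0],
    [0,0,0],
  ],
  rot=[
    [0,0,1.1],
    [0,0,2.3],
    [0,0,3.5],
    [0,0,4.7],
    [0,0,5.8],
  ],
)

```text
clock: 10.52
eef_pos: [539.9, 158.1, 219.1]
tcp_rot: [3.091, 0.018, 1.992]
contact_force: [-0.4, 0.2, 0.1]
opening: 0.699
grasp_force: 0.0
```

```bash
python3 g.py 586 249 190 180 0 75.3
```

```text
t 10.5167 pos [539.9 158.1 219.1] rpy [177.1   1.  114.1] F [-0.4  0.2  0.1] op 0.7
dp [1.62 1.94 0.8 ] rot [0.52 0.   6.47]
```

Request:
play_rows(
  dp=[
    [0.4,0.5,0],
    [0.9,1.1,0],
    [1.4,1.6,0],
    [1.62,1.94,0],
    [1.62,1.94,0],
  ],
  rot=[
    [0.1,0,1.15],
    [0.2,0,2.3],
    [0.3,0,3.45],
    [0.4,0,4.6],
    [0.52,0,5.8],
  ],
)

```text
clock: 10.93
eef_pos: [585.2, 251.9, 222.0]
tcp_rot: [3.14, 0.001, 1.388]
contact_force: [-0.5, -1.3, 0.1]
opening: 0.698
grasp_force: 0.0
```

```bash
python3 - <<'E'
from rig import telemetry,optics
import cv2,numpy as np,pickle
from scipy.spatial.transform import Rotation as Rn
from h import *
s=telemetry.sense();f=optics.grab_frame('wrist')
T=np.eye(4);T[:3,:3]=Rn.from_euler('xyz',s['tcp_rot']).as_matrix();T[:3,3]=s['eef_pos']
M=np.linalg.inv(T@f['mount']);f['R']=M[:3,:3];f['t']=M[:3,3]
for X in ([588,257,84],[586,249,84],[597,291,84],[580,224,84]):
    q=f['mtx']@(f['R']@X+f['t']);print(X,np.round(q[:2]/q[2]))
pickle.dump(f,open('w2.pkl','wb'))
for a,rc in blobs(f['color'].max(2)<45,100): print(a,rc)
cv2.imwrite('pics/w2.png',f['color'][:,:,::-1])
E
python3 g.py 586 249 190 180 0 75.3
```

```text
[588, 257, 84] [260. 181.]
[586, 249, 84] [259. 189.]
[597, 291, 84] [263. 145.]
[580, 224, 84] [258. 213.]
40084.0 ((255.5, 290.5), (185.0, 511.0), 90.0)
192.5 ((258.0, 188.5), (53.0, 14.0), 90.0)
3845.0 ((413.946533203125, 99.73465728759766), (124.10127258300781, 33.857242584228516), 24.145540237426758)
t 10.9833 pos [584.6 250.5 221.8] rpy [1.8e+02 1.0e-01 7.9e+01] F [-0.1 -0.7 -0.2] op 0.7
dp [-0.03  0.04  0.79] rot [0.   0.02 0.61]
```

View pics/w2.png

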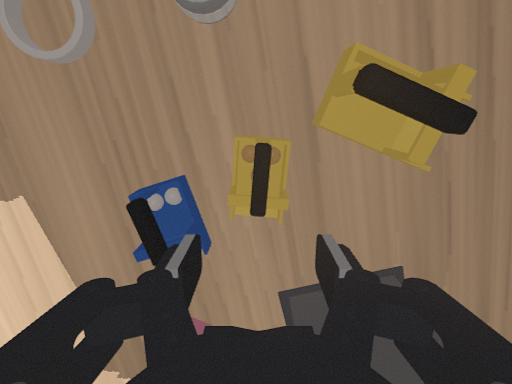

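The bar runs from (263,145) to (259,213), as predicted, and the balls sit at the rear near (250,153) and (274,156). I descend.

Request:
play_rows(
  dp=[
    [-0.03,0.03,0.5],
    [-0.03,0.03,1.2],
    [-0.03,0.03,1.9],
    [-0.03,0.03,2.4],
    [-0.03,0.03,2.6],
  ],
  rot=[
    [0,0,0.6],
    [0,0,0.6],
    [0,0,0.6],
    [0,0,0.6],
    [0,0,0.6],
  ],
)

```text
clock: 11.4
eef_pos: [583.0, 246.3, 115.1]
tcp_rot: [-3.14, 0.005, 1.331]
contact_force: [-0.3, -1.0, -0.2]
opening: 0.707
grasp_force: 0.0
```

```bash
python3 g.py 586 249 64 180 0 75.3
```

```text
t 11.4 pos [583.  246.3 115.1] rpy [-179.9    0.3   76.3] F [-0.3 -1.  -0.2] op 0.71
dp [0.09 0.06 1.28] rot [-0.02  0.05  0.16]
```

Request:
play_rows(
  dp=[
    [0,0,0.5],
    [0,0,0.9],
    [0,0,1.2],
    [0,0,1.32],
    [0,0,1.32],
  ],
  rot=[
    [0,0,0],
    [0,0,0],
    [0,0,0],
    [0,0,0],
    [0,0,0],
  ],
)

```text
clock: 11.82
eef_pos: [585.4, 247.9, 65.6]
tcp_rot: [3.14, 0.002, 1.33]
contact_force: [0.4, 0.1, -0.2]
opening: 0.701
grasp_force: 0.1
```

Request:
play_rows(
  dp=[
    [0,0,0],
    [0,0,0],
    [0,0,0],
    [0,0,0],
    [0,0,0],
  ],
  rot=[
    [0,0,0],
    [0,0,0],
    [0,0,0],
    [0,0,0],
    [0,0,0],
  ],
  fingers=0.35,
  grip_force=60,
)

```text
clock: 12.23
eef_pos: [585.9, 248.2, 66.7]
tcp_rot: [3.138, 0.001, 1.329]
contact_force: [-1.3, 0.1, 0.5]
opening: 0.349
grasp_force: 0.0
```

Request:
play_rows(
  dp=[
    [0,0,0],
    [0,0,0],
    [0,0,0],
    [0,0,0],
    [0,0,0],
  ],
  rot=[
    [0,0,0],
    [0,0,0],
    [0,0,0],
    [0,0,0],
    [0,0,0],
  ],
  fingers=0,
  grip_force=60,
)

```text
clock: 12.65
eef_pos: [586.0, 248.3, 66.6]
tcp_rot: [3.138, 0.001, 1.329]
contact_force: [0.3, -0.8, 5.7]
opening: 0.176
grasp_force: 59.7
```

```bash
python3 g.py 586 249 64 180 0 75.3
```

```text
t 12.65 pos [586.  248.3  66.6] rpy [179.8   0.   76.2] F [ 0.3 -0.8  5.7] op 0.18
dp [ 0.02 -0.    0.07] rot [0.03 0.01 0.14]
```

Request:
play_rows(
  dp=[
    [0,0,-0.1],
    [0,0,-0.35],
    [0,0,-0.7],
    [0,0,-1.1],
    [0,0,-1.5],
  ],
  rot=[
    [0,0,0],
    [0,0,0],
    [0,-0.3,0],
    [0,-0.7,0],
    [0,-1.1,0],
  ],
  grip_force=80,
)

```text
clock: 13.07
eef_pos: [585.1, 247.7, 127.1]
tcp_rot: [3.139, 0.119, 1.328]
contact_force: [0.5, 0.3, -2.9]
opening: 0.176
grasp_force: 78.2
```

Request:
play_rows(
  dp=[
    [0,0,-0.4],
    [0,0,-0.8],
    [0,0,-1.3],
    [0,0,-1.7],
    [0,0,-2.0],
  ],
  rot=[
    [0,-0.2,0],
    [0,-0.4,0],
    [0,-0.4,0],
    [0,-0.4,0],
    [0,-0.4,0],
  ],
)

```text
clock: 13.48
eef_pos: [587.6, 257.8, 207.4]
tcp_rot: [3.138, 0.157, 1.329]
contact_force: [1.4, 0.2, -3.4]
opening: 0.168
grasp_force: 78.2
```

Request:
play_rows(
  dp=[
    [0,0,-0.25],
    [0,0,-0.45],
    [0,0,-0.6],
    [0,0,-0.65],
    [0,0,-0.65],
  ],
  rot=[
    [0,0,0],
    [0,0,0],
    [0,0,0],
    [0,0,0],
    [0,0,0],
  ],
)

```text
clock: 13.9
eef_pos: [588.4, 261.3, 231.4]
tcp_rot: [3.139, 0.158, 1.329]
contact_force: [0.6, 0.1, -2.2]
opening: 0.177
grasp_force: 78.2
```

```bash
python3 g.py 470 230 240 180 9 75.3
```

```text
t 13.9 pos [588.4 261.3 231.4] rpy [179.8   9.1  76.1] F [ 0.6  0.1 -2.2] op 0.18
dp [-1.49 -2.69  0.01] rot [0.05 0.01 0.14]
```

Request:
play_rows(
  dp=[
    [-0.1,-0.15,-0.05],
    [-0.3,-0.5,-0.15],
    [-0.55,-1.0,-0.3],
    [-0.85,-1.6,-0.45],
    [-1.15,-2.15,-0.5],
  ],
  rot=[
    [0,0,0],
    [0,0,0],
    [0,0,0],
    [0,0,0],
    [0,0,0],
  ],
)

```text
clock: 14.32
eef_pos: [493.1, 240.4, 258.0]
tcp_rot: [3.139, 0.159, 1.329]
contact_force: [0.5, -0.2, -2.8]
opening: 0.174
grasp_force: 78.3
```

Request:
play_rows(
  dp=[
    [-0.2,-0.35,0],
    [-0.35,-0.55,0],
    [-0.4,-0.6,0],
    [-0.4,-0.6,0],
  ],
  rot=[
    [0,0,0],
    [0,0,0],
    [0,0,0],
    [0,0,0],
  ],
)

```text
clock: 14.65
eef_pos: [467.4, 231.0, 260.5]
tcp_rot: [3.138, 0.158, 1.329]
contact_force: [0.9, -0.2, -3.0]
opening: 0.173
grasp_force: 78.4
```

```bash
python3 g.py 452 -160 255 180 9 183.4;python3 g.py 452 20 255 180 9 129
```

```text
t 14.65 pos [467.4 231.  260.5] rpy [179.8   9.1  76.1] F [ 0.9 -0.2 -3. ] op 0.17
dp [-9.44  1.96  1.65] rot [ -2.79   0.04 -17.65]
t 14.65 pos [467.4 231.  260.5] rpy [179.8   9.1  76.1] F [ 0.9 -0.2 -3. ] op 0.17
dp [-5.13  0.89  0.96] rot [-1.36  0.02 -8.7 ]
```

Request:
play_rows(
  dp=[
    [-0.2,0.03,0.04],
    [-0.6,0.1,0.11],
    [-1.15,0.2,0.21],
    [-1.7,0.3,0.32],
    [-2.3,0.4,0.43],
  ],
  rot=[
    [-0.08,0,-0.5],
    [-0.2,0,-1.3],
    [-0.36,0,-2.3],
    [-0.52,0,-3.3],
    [-0.67,0,-4.3],
  ],
)

```text
clock: 15.07
eef_pos: [461.8, 136.1, 257.7]
tcp_rot: [3.141, 0.159, 1.791]
contact_force: [0.0, 0.6, -3.0]
opening: 0.172
grasp_force: 78.4
```

```bash
python3 g.py 452 20 255 180 9 129
```

```text
t 15.0667 pos [461.8 136.1 257.7] rpy [179.9   9.1 102.6] F [ 0.   0.6 -3. ] op 0.17
dp [-2.73 -0.87  0.51] rot [-0.68  0.02 -4.35]
```

Request:
play_rows(
  dp=[
    [-0.55,-0.17,0.1],
    [-1.1,-0.35,0.2],
    [-1.65,-0.52,0.3],
    [-2.2,-0.7,0.4],
    [-2.7,-0.87,0.5],
  ],
  rot=[
    [-0.14,0,-0.9],
    [-0.28,0,-1.8],
    [-0.42,0,-2.7],
    [-0.56,0,-3.6],
    [-0.68,0,-4.35],
  ],
)

```text
clock: 15.48
eef_pos: [450.8, 20.6, 255.4]
tcp_rot: [-3.141, 0.16, 2.251]
contact_force: [0.5, -0.6, -3.1]
opening: 0.173
grasp_force: 78.4
```

```bash
python3 g.py 450 -160 257 180 8 183.4
```

```text
t 15.4833 pos [450.8  20.6 255.4] rpy [-179.9    9.2  129. ] F [ 0.5 -0.6 -3.1] op 0.17
dp [-3.46 -2.85  0.52] rot [-1.36  0.17 -8.97]
```

Request:
play_rows(
  dp=[
    [-0.42,-0.34,0.06],
    [-0.84,-0.68,0.12],
    [-1.26,-1.03,0.19],
    [-1.68,-1.38,0.25],
    [-2.1,-1.73,0.31],
  ],
  rot=[
    [-0.14,0,-0.9],
    [-0.28,0,-1.8],
    [-0.42,0,-2.7],
    [-0.56,0,-3.6],
    [-0.69,0,-4.5],
  ],
)

```text
clock: 15.9
eef_pos: [449.8, -89.1, 256.6]
tcp_rot: [-3.137, 0.158, 2.728]
contact_force: [0.8, -0.8, -3.5]
opening: 0.173
grasp_force: 78.4
```

```bash
python3 g.py 450 -160 257 180 8 183.4
```

```text
t 15.9 pos [449.8 -89.1 256.6] rpy [-179.7    9.1  156.3] F [ 0.8 -0.8 -3.5] op 0.17
dp [-0.71 -1.62  0.11] rot [-0.71  0.17 -4.47]
```

Request:
play_rows(
  dp=[
    [-0.2,-0.48,0.03],
    [-0.38,-0.9,0.06],
    [-0.55,-1.25,0.08],
    [-0.67,-1.5,0.1],
    [-0.71,-1.62,0.11],
  ],
  rot=[
    [-0.14,0,-0.9],
    [-0.28,0,-1.8],
    [-0.42,0,-2.7],
    [-0.56,0,-3.6],
    [-0.71,0.1,-4.47],
  ],
)

```text
clock: 16.32
eef_pos: [449.6, -160.6, 256.9]
tcp_rot: [-3.139, 0.146, -3.083]
contact_force: [0.2, 0.1, -2.8]
opening: 0.171
grasp_force: 78.4
```

```bash
python3 g.py 486 -159.5 219 180 6 183.4; python3 - <<'E'
from rig import telemetry,optics
import cv2,numpy as np
print(np.round(telemetry.sense()['qpos'],2))
F={n:optics.grab_frame(n) for n in("scene","top")}
a=F['scene']['color'][80:280,80:330,::-1];b=F['top']['color'][110:310,220:400,::-1]
cv2.imwrite('pics/c3.png',cv2.resize(np.hstack([a,b]),None,fx=1.8,fy=1.8,interpolation=cv2.INTER_CUBIC))
E
```

```text
t 16.3167 pos [ 449.6 -160.6  256.9] rpy [-179.9    8.4 -176.6] F [ 0.2  0.1 -2.8] op 0.17
dp [-0.76 -0.02  1.07] rot [-0.02  0.4  -0.01]
[-0.39  0.02  2.    0.07  0.99 -2.06]
```

View pics/c3.png

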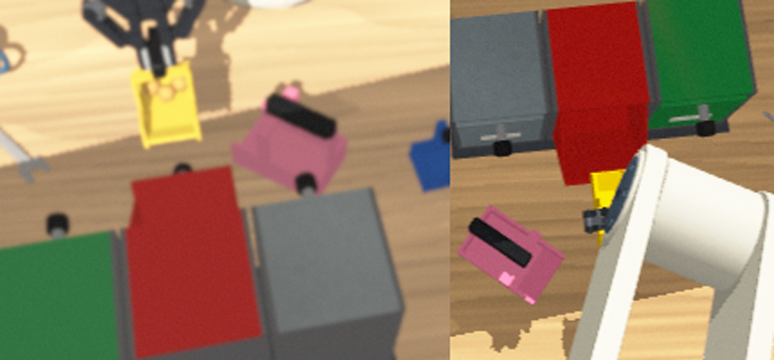

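Request:
play_rows(
  dp=[
    [-0.1,0,0.1],
    [-0.3,0,0.3],
    [-0.5,0,0.6],
    [-0.68,0,0.9],
    [-0.76,0,1.07],
  ],
  rot=[
    [0,0.1,0],
    [0,0.2,0],
    [0,0.3,0],
    [0,0.4,0],
    [0,0.4,0],
  ],
)

```text
clock: 16.83
eef_pos: [486.7, -155.8, 217.8]
tcp_rot: [-3.14, 0.103, -3.088]
contact_force: [0.7, 0.7, -2.3]
opening: 0.171
grasp_force: 78.4
```

```bash
python3 g.py 486 -159.5 219 180 6 183.4; python3 - <<'E'
import numpy as np
from rig import telemetry
from scipy.spatial.transform import Rotation as Rn
s=telemetry.sense();R0=Rn.from_euler('xyz',s['tcp_rot']);v=np.array([-56,0,56.6]);L0=s['eef_pos']+R0.apply(v);print('lip',L0)
L=np.array([540,-156.2,163])
for dip in (-6,2,10,18,26,34,42,45):
    R=Rn.from_euler('xyz',[180,-dip,183.4],degrees=True);p=L-R.apply(v)
    print(dip,np.round(p),'dp',np.round(R0.inv().apply(p-s['eef_pos'])/40,2),'rot',np.round((R0.inv()*R).as_rotvec(degrees=True)/6,2))
E
```

```text
t 16.8333 pos [ 486.7 -155.8  217.8] rpy [-179.9    5.9 -176.9] F [ 0.7  0.7 -2.3] op 0.17
dp [ 0.02 -0.09 -0.03] rot [-0.02 -0.01 -0.06]
lip [ 548.19251962 -152.55661876  167.27407826]
-6 [ 478. -160.  213.] dp [ 0.22 -0.09  0.09] rot [-0.02 -0.01 -0.06]
2 [ 486. -159.  222.] dp [ 0.01 -0.09 -0.09] rot [-0.01  1.32 -0.06]
10 [ 495. -159.  228.] dp [-0.22 -0.09 -0.24] rot [-0.01  2.65 -0.06]
18 [ 504. -158.  234.] dp [-0.47 -0.09 -0.36] rot [-0.01  3.99 -0.06]
26 [ 515. -158.  238.] dp [-0.74 -0.09 -0.44] rot [-0.    5.32 -0.06]
34 [ 525. -157.  241.] dp [-1.01 -0.08 -0.48] rot [ 0.    6.65 -0.06]
42 [ 536. -156.  243.] dp [-1.29 -0.08 -0.49] rot [ 0.01  7.99 -0.06]
45 [ 540. -156.  243.] dp [-1.4  -0.08 -0.48] rot [ 0.01  8.49 -0.06]
```

Request:
play_rows(
  dp=[
    [0.12,-0.05,0],
    [0.01,-0.05,-0.09],
    [-0.22,-0.05,-0.24],
    [-0.47,-0.05,-0.36],
    [-0.74,-0.05,-0.44],
  ],
  rot=[
    [0,0.6,0],
    [0,1.5,0],
    [0,2.65,0],
    [0,3.9,0],
    [0,5.0,0],
  ],
)

```text
clock: 17.25
eef_pos: [514.5, -156.6, 241.0]
tcp_rot: [-3.136, -0.422, -3.09]
contact_force: [0.3, -0.3, -3.5]
opening: 0.174
grasp_force: 78.4
```

Request:
play_rows(
  dp=[
    [-0.1,0,-0.09],
    [-0.21,0,-0.18],
    [-0.33,0,-0.27],
    [-0.44,0,-0.33],
    [-0.44,0,-0.33],
  ],
  rot=[
    [0,0.7,0],
    [0,1.4,0],
    [0,2.0,0],
    [0,2.6,0],
    [0,2.6,0],
  ],
)

```text
clock: 17.67
eef_pos: [536.0, -154.8, 241.9]
tcp_rot: [-3.138, -0.696, -3.088]
contact_force: [-1.2, -0.2, -1.3]
opening: 0.168
grasp_force: 78.9
```

Request:
play_rows(
  dp=[
    [0,0,0],
    [0,0,0],
    [0,0,0],
    [0,0,0],
    [0,0,0],
  ],
  rot=[
    [0,0,0],
    [0,0,0],
    [0,0,0],
    [0,0,0],
    [0,0,0],
  ],
)

```text
clock: 18.08
eef_pos: [534.2, -155.9, 245.3]
tcp_rot: [-3.139, -0.69, -3.089]
contact_force: [-0.5, 0.4, -1.1]
opening: 0.173
grasp_force: 78.9
```

```bash
python3 g.py 486 -159.5 225 180 0 183.4; python3 - <<'E'
from rig import telemetry,optics
import cv2,numpy as np
F={n:optics.grab_frame(n) for n in("scene","top","wrist")}
a=F['scene']['color'][80:280,80:330,::-1];b=F['top']['color'][110:310,220:400,::-1]
a=cv2.resize(np.hstack([a,b]),(774,360),interpolation=cv2.INTER_CUBIC);w=cv2.resize(F['wrist']['color'][:,:,::-1],(312,234))
cv2.imwrite('pics/c4.png',np.vstack([a,np.pad(w,((0,0),(0,774-312),(0,0)))]))
E
```

```text
t 18.0833 pos [ 534.2 -155.9  245.3] rpy [-179.9  -39.5 -177. ] F [-0.5  0.4 -1.1] op 0.17
dp [ 0.61 -0.02  1.16] rot [-0.   -6.59 -0.05]
```

View pics/c4.png

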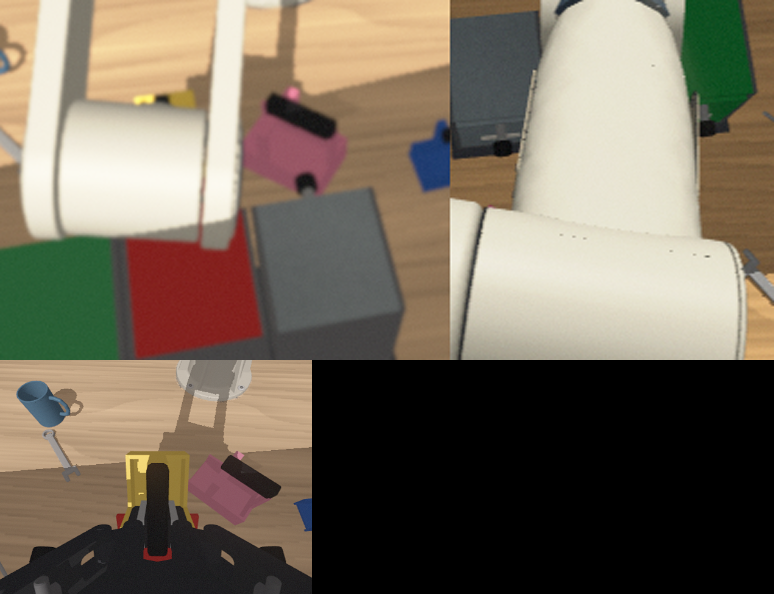

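Request:
play_rows(
  dp=[
    [0.1,0,-0.1],
    [0.3,0,-0.2],
    [0.5,0,-0.1],
    [0.7,0,-0.05],
    [0.88,0,0],
  ],
  rot=[
    [0,0,0],
    [0,-0.8,0],
    [0,-1.6,0],
    [0,-2.5,0],
    [0,-3.3,0],
  ],
)

```text
clock: 18.65
eef_pos: [507.3, -157.3, 267.8]
tcp_rot: [-3.14, -0.341, -3.087]
contact_force: [1.4, -0.3, -1.4]
opening: 0.173
grasp_force: 78.9
```

Request:
play_rows(
  dp=[
    [0.2,0,0],
    [0.4,0,0],
    [0.6,0,0.1],
    [0.75,0,0.2],
    [0.9,0,0.3],
  ],
  rot=[
    [0,-0.8,0],
    [0,-1.6,0],
    [0,-2.4,0],
    [0,-3.2,0],
    [0,-3.3,0],
  ],
)

```text
clock: 19.07
eef_pos: [467.2, -159.2, 268.8]
tcp_rot: [-3.14, 0.003, -3.087]
contact_force: [-1.1, -0.8, -1.9]
opening: 0.173
grasp_force: 79.0
```

```bash
python3 g.py 420 -170 255 180 0 183.4; python3 g.py 420 190 200 180 0 123.4
```

```text
t 19.0667 pos [ 467.2 -159.2  268.8] rpy [-179.9    0.2 -176.9] F [-1.1 -0.8 -1.9] op 0.17
dp [ 1.2  -0.2   0.34] rot [-0.02  0.03 -0.05]
t 19.0667 pos [ 467.2 -159.2  268.8] rpy [-179.9    0.2 -176.9] F [-1.1 -0.8 -1.9] op 0.17
dp [0.71 8.79 1.7 ] rot [0.   0.04 9.95]
```

Request:
play_rows(
  dp=[
    [0.4,0,0],
    [0.9,0,0.1],
    [1.4,0,0.4],
    [1.8,0,0.9],
    [2.05,0.02,1.5],
  ],
  rot=[
    [0,0,0],
    [0,0,0],
    [0,0,0],
    [0,0,0],
    [0,0,0],
  ],
)

```text
clock: 19.48
eef_pos: [386.6, -163.5, 208.4]
tcp_rot: [-3.139, -0.001, -3.087]
contact_force: [0.0, 0.4, -1.6]
opening: 0.164
grasp_force: 79.0
```

Request:
play_rows(
  dp=[
    [0,0,0.7],
    [0,0,1.4],
    [0,0,2.0],
    [0,0,2.5],
    [0,0,2.8],
  ],
  rot=[
    [0,0,0],
    [0,0,0],
    [0,0,0],
    [0,0,0],
    [0,0,0],
  ],
)

```text
clock: 19.9
eef_pos: [386.5, -162.9, 94.0]
tcp_rot: [3.141, -0.005, -3.086]
contact_force: [-1.2, -0.1, -2.2]
opening: 0.176
grasp_force: 78.9
```

```bash
python3 g.py 385 -164 67 180 0 183.4
```

```text
t 19.9 pos [ 386.5 -162.9   94. ] rpy [ 180.    -0.3 -176.8] F [-1.2 -0.1 -2.2] op 0.18
dp [ 0.03 -0.03  0.68] rot [ 0.   -0.05 -0.04]
```

Request:
play_rows(
  dp=[
    [0,0,0.25],
    [0,0,0.45],
    [0,0,0.58],
    [0,0,0.66],
    [0,0,0.68],
  ],
  rot=[
    [0,0,0],
    [0,0,0],
    [0,0,0],
    [0,0,0],
    [0,0,0],
  ],
)

```text
clock: 20.32
eef_pos: [387.5, -163.3, 68.5]
tcp_rot: [-3.141, -0.001, -3.086]
contact_force: [-0.6, 0.0, -1.5]
opening: 0.17
grasp_force: 78.9
```

Request:
play_rows(
  dp=[
    [0,0,0],
    [0,0,0],
    [0,0,0],
  ],
  rot=[
    [0,0,0],
    [0,0,0],
    [0,0,0],
  ],
)

```text
clock: 20.57
eef_pos: [387.8, -163.5, 69.2]
tcp_rot: [-3.14, 0.0, -3.087]
contact_force: [0.4, -0.3, -1.1]
opening: 0.172
grasp_force: 78.9
```

Request:
play_rows(
  dp=[
    [0,0,0.03],
    [0,0,0.06],
    [0,0,0.08],
    [0,0,0.08],
  ],
  rot=[
    [0,0,0],
    [0,0,0],
    [0,0,0],
    [0,0,0],
  ],
)

```text
clock: 20.9
eef_pos: [387.7, -163.7, 66.6]
tcp_rot: [-3.14, -0.0, -3.086]
contact_force: [-6.2, 0.1, 20.3]
opening: 0.176
grasp_force: 82.2
```

Contact with the bench. I release and lift.

Request:
play_rows(
  dp=[
    [0,0,-0.02],
    [0,0,-0.02],
    [0,0,-0.02],
    [0,0,-0.02],
    [0,0,-0.02],
  ],
  rot=[
    [0,0,0],
    [0,0,0],
    [0,0,0],
    [0,0,0],
    [0,0,0],
  ],
  fingers=0.6,
)

```text
clock: 21.32
eef_pos: [387.4, -163.3, 66.2]
tcp_rot: [-3.14, -0.001, -3.086]
contact_force: [0.3, -0.1, 0.3]
opening: 0.603
grasp_force: 0.0
```

Request:
play_rows(
  dp=[
    [0,0,-0.4],
    [0,0,-1.0],
    [0,0,-1.8],
    [0,0,-2.7],
    [0,0,-3.6],
  ],
  rot=[
    [0,0,0],
    [0,0,0],
    [0,0,0],
    [0,0,0],
    [0,0,0],
  ],
)

```text
clock: 21.73
eef_pos: [386.8, -162.8, 211.5]
tcp_rot: [-3.141, -0.002, -3.086]
contact_force: [0.3, -0.3, -0.3]
opening: 0.599
grasp_force: 0.0
```

Request:
play_rows(
  dp=[
    [0.3,0.6,-0.4],
    [0.8,1.4,-0.8],
    [1.2,2.3,-1.0],
    [1.2,3.2,-1.0],
    [1.2,4.1,-1.0],
  ],
  rot=[
    [0,0,0],
    [0,0,0],
    [0,0,0],
    [0,0,0],
    [0,0,0],
  ],
)

```text
clock: 22.15
eef_pos: [329.7, -0.9, 250.8]
tcp_rot: [-3.14, 0.002, -3.088]
contact_force: [1.6, 0.6, 0.2]
opening: 0.6
grasp_force: 0.0
```

```bash
python3 g.py 385 -164 67 180 0 183.4; python3 - <<'E'
from rig import telemetry,optics
import cv2,numpy as np
from h import *
F={n:optics.grab_frame(n) for n in("scene","top")}
a=F['scene']['color'][60:260,80:330,::-1];b=F['top']['color'][120:320,240:400,::-1]
cv2.imwrite('pics/c5.png',cv2.resize(np.hstack([a,b]),(797,389),interpolation=cv2.INTER_CUBIC))
for n in F:
    q=F[n]['mtx']@(F[n]['R']@[487.7,-159.3,103]+F[n]['t']);q=q[:2]/q[2];print(n,q)
    for bb in blobs(F[n]['color'].max(2)<55,8):
        if np.hypot(*(np.array(bb[1][0])-q))<25: print(bb)
E
```

```text
t 22.15 pos [329.7  -0.9 250.8] rpy [-1.799e+02  1.000e-01 -1.769e+02] F [1.6 0.6 0.2] op 0.6
dp [-1.15 -4.14  4.6 ] rot [-0.01  0.01 -0.06]
scene [181.02997327 173.94878286]
top [306.93073719 220.95210564]
(47.5, ((307.0, 220.0), (8.0, 8.0), 90.0))
```

View pics/c5.png

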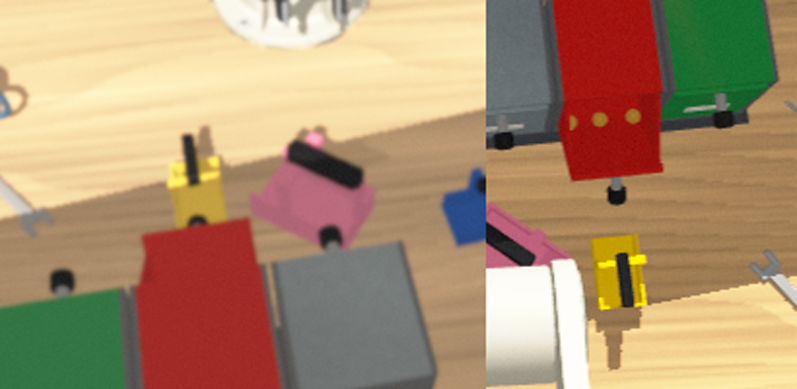

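The top view shows all three balls in the red bin, at (573,122), (600,119) and (633,116). The empty scoop stands upright at (620,272), and the knob is at its fully open place.

```bash
python3 -c "
from rig import r
print(r.sign_off())"
```

```text
the job is handed in; nothing more can be done
None
```

The job is handed in: the red bin is open at its stop with all three brass balls in it, and the empty yellow scoop stands upright on the bench (22 s of the 64 s used, after the knob slipped once and I regrasped it).

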